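Pack a gate pivot cup

ROBOT

A 6-joint arm with a two-finger parallel gripper is mounted at the origin on the work surface. World frame = base frame: x ahead of the robot, y to its left, z up, the work surface at z = 0. Lengths are in mm, angles in rad, forces in N, time in s.
With the tool pointing down it reaches from about 250 to 775 mm from the base axis. Payload 8.9 kg.
Tool frame: the origin (TCP) lies at the very end of the fingers, on their centre line; the grasp point (between the pads) lies 19 mm behind it; z points along the fingers, y is the line along which they close (so a half turn about z gives the same grasp; the last joint's range is limited). The gripper opens to 85 mm and grips with 20 to 120 N. Pads are 22 mm wide; open, the fingers measure 114 mm over their backs; the gripper's body (76 mm by 85 mm) begins 54 mm behind the grasp point. The pads swing forward as they close: fully open they stand 13 mm farther back than shut.
Start: joints at [0.998, 0.291, -0.153, 1.127, 0, 1.431], TCP at [220.663, 476.373, 231.305] pointing down, gripper open.
Joint ranges: [-2.52, 2.52], [-0.91, 1.74], [-1.3, 1.37], [-1.96, 2.02], [-1.52, 1.47], [-3.14, 3.14]. Speed limits (rad/s): [2.22, 2.22, 2.79, 3.14, 3.14, 3.14].

INTERFACE

Orientations are given as a unit quaternion [x, y, z, w].
In Python, from cell import sensors, viewer, manip gives the robot as it stands.
- The arm moves only by the tool arm_command, never from a script. Its argument "plan" is a list that holds one entry, the list of rows, each a list of 7 numbers: the shift along the tool's x, y, z as a fraction of full scale, then the turn, a rotation vector about the tool's x, y, z as a fraction of full scale, then the opening, from 0 (shut) to 1 (fully open). A call has 1 to 20 rows; each row is the pose to reach, as a shift and turn from the pose commanded when the call began, along the tool's axes at that moment; what a row does not reach only later rows make up. Full scale, the value 1, is 10 cm for a shift and 0.5 rad for a turn. A row lasts 1/8 s, in which the tool goes at most 62.5 mm and 10.7 degrees, less where a joint would pass 70% of its speed; a pose out of reach is approached as far as the arm can. A call with a number of a shift or a turn outside -1 to 1 is refused whole. A call with a gripper value outside its range is refused whole. The fingers move at their own pace and stop on an object; "force" is the grip in N (left out, the last holds). Time passes only in rows, so rows that repeat a pose let the fingers close. It gives the time, the measured TCP pose, the force, the opening and the grip force at its end, in the units of the state.
- sensors.sense(): the state, without advancing time (a new reading comes with each control period).
- viewer.camera(name): name is "scene" or "side" or "wrist"; returns the picture (480x640x3 uint8, red, green, blue); there is no depth.
- viewer.calibration(name): a dict with "intrinsics" (3x3 intrinsics, pixels), "D" ([k1, k2, p1, p2, k3] as OpenCV has them; the pictures are not rectified), "extrinsics" (4x4, takes a point from camera to world coordinates). Camera axes: x right, y up, looking along -z (the intrinsics and any distortion apply to the point x, -y, -z); pixel columns grow to the right and rows downward; lengths in mm; the calibration is good to about 2 mm. A picture is of the moment at which its call begins: read the wrist's pose just before it. calibration takes no time and is no camera call; for the wrist camera it gives the pose at the moment of the call.
- manip.hand_in(): hands the job in; it is judged then, once.
The state is a dict: "clock": time; "joints": joint angles; "qvel": joint speeds; "tau": joint torques, N m; "tool_pos": TCP position; "ee_rot": TCP orientation; "ft_force": force on the tool from outside, world axes, zero at the start; "ft_torque": the same for the moment, N m; "opening": opening from 0.0 (shut) to 1.0 (fully open); "gripper_force": force on a finger pad.
Only numpy, scipy, OpenCV 4.12 (cv2) and the standard library are available. Lean on these libraries where they do the work, as an engineer would, in place of code of your own. Each camera call takes 0.05 s, during which the arm holds its last target. There are 200 camera calls.

TASK

The gate has dropped, so its pivot cup is being packed up: start the white nylon plug, tapered end down, in the mouth of the steel cup on top of the grey plug that is stuck part-way down, and let go of it. Then take the drift from the timber block and push both plugs down the tube until they bottom out on the shims, leaning on them with a steady push of about 15 N for a second so that they are firmly home, and never more than 30 N or the nylon splits. Stand the drift back in its hole in the block, and leave the jar, hammer, hinge box and hard hat where they are.

Things in the scene. Friction and masses are not known exactly. Their poses are not given: they have to be found in the camera images.
- cup: gate pivot cup, bolted to the bench, upright: steel tube, 42 mm outside, 32 mm bore, on a plate 100 x 100 x 8 mm with four bolts and four small gussets. Origin: centre of the plate's underside; z up. Steel shims and a hard rubber disc on them (it gives about 1 mm per 15 N) fill its bottom to anywhere from 12 to 24 mm above the origin, hidden under the grey plug: found by feel only
- cup_mouth (a point): centre of the cup's mouth, 120 mm above the bench; countersunk, 39 mm wide, narrowing to the bore in 5 mm. A plug slides freely in the top of the bore; from 61 mm above the bench downwards (8 mm of lead-in slope above that) four sprung steel strips squeeze it, so that the plugs drag with about 3 to 7 N in all while they move, the whole way down
- new_plug: white nylon plug, a cylinder 30 mm in diameter and 32 mm tall, 28 g, its lowest 4 mm tapered to 25 mm; stands upright on the bench. Origin: centre of its underside (the tapered end); z up
- old_plug: grey nylon plug of the same size, 30 x 32 mm, standing upright in the cup's bore on the lead-in of the strips, its underside (origin) about 62 mm and its top about 94 mm above the bench. The white plug set on it stands about 6 mm proud of the mouth
- rack: timber tool block, 140 x 85 x 60 mm, fixed to the bench. Origin: centre of its underside; x along its 140 mm length. It holds a drift and, 75 mm from it, a short steel punch (fixed, its top 99 mm above the bench)
- rack_hole (a point): centre of the mouth of the drift's hole, at the block's top, 60 mm above the bench; the hole is 28 mm wide, countersunk by 3 mm, 50 mm deep, so its floor is 10 mm above the bench
- drift: packing drift, 169 mm long, 190 g, standing upright in the block: aluminium shaft 24 mm in diameter and 90 mm long, then a collar 42 mm wide and 6 mm thick, then a beech handle 31 mm in diameter from 96 to 166 mm above the tip. Origin: centre of the flat tip; z towards the handle
- drift_grip (a point): middle of the drift's handle, 131 mm above its tip, where to grip it from above with the fingers either side and the fingertips just clear of or on the collar
- jar: marmalade jar, glass, 72 mm in diameter, 100 mm tall, a bystander. Origin: centre of its underside
- hammer: lump hammer lying on the bench, a bystander: head 46 x 105 x 46 mm, handle along its x axis, 300 mm long overall. Origin: on the underside, near the middle of its length
- hinge_box: open cardboard box of brass hinges, 100 x 130 x 45 mm, a bystander. Origin: centre of its underside
- hard_hat: yellow plastic hard hat, 260 mm wide, 138 mm tall, a bystander. Origin: centre of its underside

How it is judged (in metres and radians):
On the way, in this order (a step that is already met when the one before it is completed fails the run):
1. the white plug stands started in the cup's mouth on top of the grey one, let go of (horizontal distance between new_plug and cup_mouth below 0.004 m and z of new_plug in the frame of cup between 0.07 and 0.112 m and angle between new_plug's own z axis and vertical below 0.2 rad and contact force between the fingers and new_plug below 0.2 N), for 0.2 s.
2. both plugs are pressed home with the drift: standing still in the bottom of the cup, one on the other, under a steady push of more than 10 N (contact force between drift and new_plug above 10 N and contact force between new_plug and old_plug above 4 N and z of old_plug in the frame of cup below 0.0255 m and linear speed of old_plug below 0.003 m/s and contact force between the fingers and new_plug below 0.2 N), for 0.4 s.
At the end, for the whole second after the job is handed in: Both plugs lie home in the bottom of the cup (grey plug's underside at most 25.5 mm above the bench, white plug on it within 2 mm, upright), having been leaned on with the drift; the drift stands upright in its hole with its tip on the hole's floor (within 4 mm), all at rest (z of old_plug in the frame of cup below 0.0255 m and z of new_plug in the frame of old_plug below 0.034 m and horizontal distance between new_plug and cup below 0.004 m and angle between new_plug's own z axis and vertical below 0.12 rad and horizontal distance between drift and rack_hole below 0.006 m and z of drift in the frame of rack below 0.014 m and angle between drift's own z axis and vertical below 0.1 rad and linear speed of each of drift, new_plug below 0.01 m/s); the robot touches nothing.
It fails at once if the drift pushes on the white plug with more than 30 N (contact force between drift and new_plug above 30 N).
It fails at once if the jar is moved by more than 20 mm or tipped (distance of jar from where it was at the start of the episode above 0.02 m or angle between jar's own z axis and vertical above 0.3 rad).
It fails at once if the hammer is moved by more than 20 mm (distance of hammer from where it was at the start of the episode above 0.02 m).
It fails at once if the hinge box is moved by more than 20 mm (distance of hinge_box from where it was at the start of the episode above 0.02 m).
It fails at once if the hard hat is moved by more than 20 mm (distance of hard_hat from where it was at the start of the episode above 0.02 m).
It also fails if it takes over 69 s, if anything falls off the work surface, if the arm or the gripper's body presses on something with over 40 N, if the wrist force passes 120 N, or if a joint passes its speed limit or range.

## Working session

There is one attempt and no reset: what is moved stays moved. The work goes in short steps, Python scripts to look and compute and a tool call to move; the robot and the scene stay as the last step left them, time stands still between calls to the robot, and variables do not carry over. Pictures are saved under pics/ and viewed, at most 10 in all, crops included, and the job is handed in when it is done.

Besides the shell and the picture viewer there is one more tool, called after "Call:" by a JSON object that holds its "op" and its "data", one argument or row to a line. arm_command: Moves the arm, as the interface text tells. Shift numbers are shares of 10 cm and turn numbers shares of 0.5 rad, none past 1 either way. Its arguments: {"type":"object","properties":{"plan":{"type":"array"},"force":{"type":"number"}},"required":["plan"]}

```bash
mkdir -p pics; ls
python3 - <<'E'
from cell import sensors, viewer
import cv2
s=sensors.sense();print(s)
for n in("scene","side","wrist"):
    c=viewer.calibration(n);print(n,c)
    cv2.imwrite(f"pics/{n}0.png",viewer.camera(n)[:,:,::-1])
E
```

```text
pics
{'clock': 0.0, 'joints': array([ 9.97699229e-01,  2.91258926e-01, -1.54123677e-01,  1.12669218e+00,
       -8.13057708e-06,  1.43148751e+00]), 'qvel': array([ 0.00027176, -0.00096013, -0.00013147,  0.0009201 , -0.00065537,
        0.00043295]), 'tau': array([ 7.87016288e-04, -5.37149835e+01,  3.31364715e+01,  1.60852284e-02,
       -1.37049615e-04, -2.17830745e-05]), 'tool_pos': array([220.42939278, 476.00558361, 230.74438405]), 'ee_rot': array([ 2.15197527e-01,  9.76570333e-01, -6.00518497e-04, -2.19099761e-04]), 'ft_force': array([0.01920395, 0.31720177, 0.42219597]), 'ft_torque': array([ 0.0152843 , -0.0206167 ,  0.00219074]), 'gripper_force': 0.0, 'opening': 1.0014108645430835}
scene {'intrinsics': array([[434.15187255,   0.        , 317.28515692],
       [  0.        , 434.15187255, 236.10436717],
       [  0.        ,   0.        ,   1.        ]]), 'D': array([-0.06868096,  0.        ,  0.        ,  0.        ,  0.        ]), 'extrinsics': array([[-4.28516893e-01, -7.61530201e-01,  4.86256131e-01,
         1.09426864e+03],
       [ 9.03532581e-01, -3.60295644e-01,  2.31982
[... 727 characters left out ...]
],
       [ 0.00000000e+00,  0.00000000e+00,  0.00000000e+00,
         1.00000000e+00]])}
wrist {'intrinsics': array([[404.76856604,   0.        , 316.58641217],
       [  0.        , 404.76856604, 238.85681765],
       [  0.        ,   0.        ,   1.        ]]), 'D': array([-0.08862217,  0.        ,  0.        ,  0.        ,  0.        ]), 'extrinsics': array([[ 4.19642310e-01, -8.59648829e-01, -2.91383290e-01,
         1.45365307e+02],
       [ 9.07688238e-01,  3.96884294e-01,  1.36326522e-01,
         5.10261271e+02],
       [-1.54748386e-03, -3.21693562e-01,  9.46842573e-01,
         3.72516745e+02],
       [ 0.00000000e+00,  0.00000000e+00,  0.00000000e+00,
         1.00000000e+00]])}
```

View pics/scene0.png

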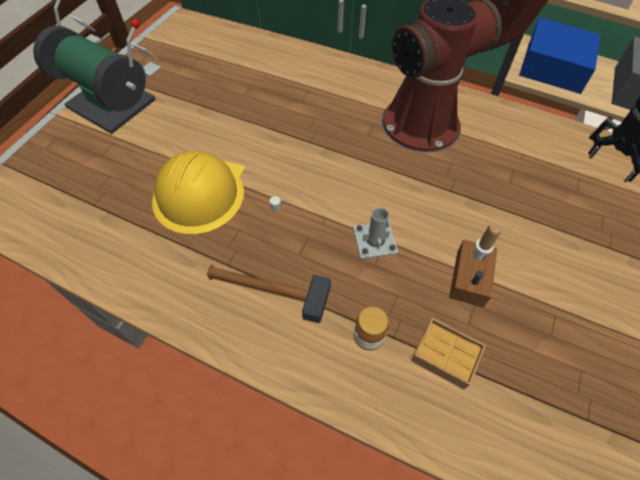

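View pics/side0.png

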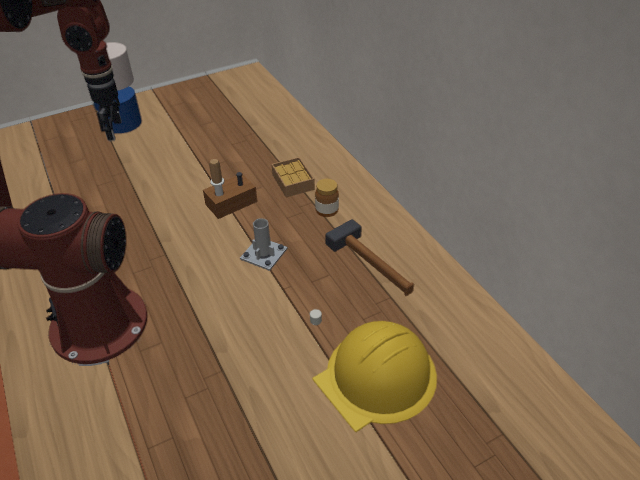

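The scene view shows the white plug at (275,203), the cup mouth at about (380,213) and the drift handle top at about (493,230). In the side view they are at (315,316), (261,223) and (215,163). The hat is close to the plug, and the jar, hammer and box lie farther out.

```bash
cat > h.py <<'E'
import numpy as np, cv2
from cell import sensors, viewer
def ray(c,px):
    u=cv2.undistortPoints(np.array([[px]],float),c["intrinsics"],c["D"])[0,0]
    E=c["extrinsics"]; d=E[:3,:3]@np.array([u[0],-u[1],-1]); return E[:3,3],d/np.linalg.norm(d)
def onz(c,px,z):
    o,d=ray(c,px); return o+d*(z-o[2])/d[2]
def tri(c1,p1,c2,p2):
    o,d=ray(c1,p1);q,e=ray(c2,p2)
    t=np.linalg.lstsq(np.c_[d,-e],q-o,rcond=None)[0]; a=o+d*t[0];b=q+e*t[1]
    return (a+b)/2,np.linalg.norm(a-b)
def blob(m,roi):
    x0,y0,x1,y1=roi; k=np.zeros(m.shape,np.uint8);k[y0:y1,x0:x1]=m[y0:y1,x0:x1]
    n,l,s,c=cv2.connectedComponentsWithStats(k)
    i=1+np.argmax(s[1:,4]); return c[i],s[i]
def totool(dp,s=None):
    from scipy.spatial.transform import Rotation as R
    s=s or sensors.sense(); return R.from_quat(s["ee_rot"]).inv().apply(dp)/100
E
python3 - <<'E'
from h import *
np.set_printoptions(precision=1,suppress=True)
a,b=viewer.calibration("scene"),viewer.calibration("side")
def f(n,p,q): print(n,*tri(a,p,b,q))
ia,ib=cv2.imread("pics/scene0.png"),cv2.imread("pics/side0.png")
def white(i): 
    h=cv2.cvtColor(i,cv2.COLOR_BGR2HSV); return ((h[...,1]<60)&(h[...,2]>150)).astype(np.uint8)
pa,sa=blob(white(ia),(262,190,290,216)); pb,sb=blob(white(ib),(302,303,330,330)); print(pa,sa,pb,sb)
f("plug",pa,pb)
print(onz(a,pa,16),onz(b,pb,16))
f("cup",(380,213),(261,223)); print(onz(a,(380,213),120),onz(b,(261,223),120))
f("drift",(493,230),(215,163));print(onz(a,(493,230),179),onz(b,(215,163),179))
f("punch",(479,275),(239,175))
f("jar",(373,318),(327,186));f("hamhead",(318,285),(343,228))
for n,i,(x,y) in(("a",ia,(360,180)),("b",ib,(190,130))):
    cv2.imwrite(f"pics/z{n}.png",cv2.resize(i[y:y+150,x:x+150],(600,600),interpolation=cv2.INTER_CUBIC))
E
```

```text
[274.8 200.3] [270 196  11   9  79] [315.2 313.1] [310 309  11   9  78]
plug [ 497.  -260.1   32.4] 1.4433474258413002
[ 487.2 -267.7   16. ] [ 502.5 -247.5   16. ]
cup [481.1  25.8 122.5] 1.2434454944958058
[478.7  25.8 120. ] [482.4  27.8 120. ]
drift [451.5 278.9 173. ] 0.8357392856180916
[456.8 277.6 179. ] [449.1 271.3 179. ]
punch [524.  290.8  93.4] 1.9430809242691642
jar [729.6 106.7  99.6] 4.124319507839787
hamhead [696.1 -42.1  64.3] 10.757345533693
```

View pics/za.png

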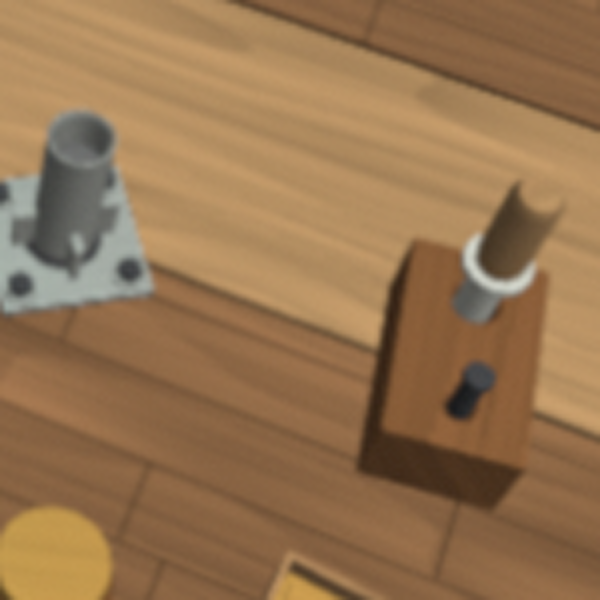

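View pics/zb.png

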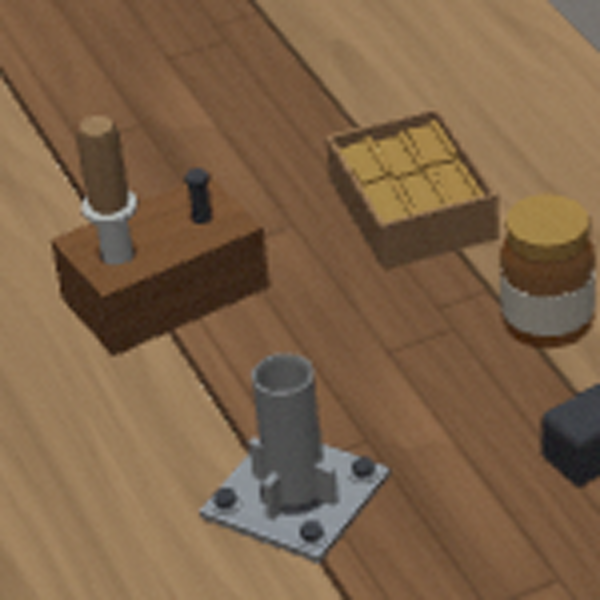

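The crops put the cup mouth at scene (380,214.5) and side (260.8,223.5), and the collar at scene (484.8,245.5) and side (217.3,181.5). Next I check the hat clearance and the collar.

Run:
```python
from h import *
np.set_printoptions(precision=1,suppress=True)
a,b=viewer.calibration("scene"),viewer.calibration("side")
print("collar",*tri(a,(484.8,245.5),b,(217.3,181.5)));print("top",*tri(a,(495.5,227.5),b,(214.5,161.8)));print("mouth",*tri(a,(380,214.5),b,(260.8,223.5)))
for n,c in(("scene",a),("side",b)):
    i=cv2.cvtColor(cv2.imread(f"pics/{n}0.png"),cv2.COLOR_BGR2HSV)
    m=((i[...,0]>18)&(i[...,0]<32)&(i[...,1]>170)&(i[...,2]>110)).astype(np.uint8)
    r=(130,130,262,250) if n=="scene" else (300,300,460,440)
    p,s=blob(m,r); print(n,p,s)
    ys,xs=np.nonzero(m[r[1]:r[3],r[0]:r[2]]); P=np.c_[xs+r[0],ys+r[1]][::7]
    W=np.array([onz(c,q,15) for q in P.astype(float)]); d=np.linalg.norm(W[:,:2]-[497,-260],axis=1); k=d.argsort()[:3]; print(P[k],W[k],d[k])
    print("extent",W.min(0),W.max(0))
```

```text
collar [449.2 281.4 104.1] 1.051351523142741
top [449.4 280.1 178.8] 3.4096731786592724
mouth [481.7  27.3 118.7] 0.4798593986170782
scene [197.  192.6] [ 152  151   93   83 5999]
[[241 202]
 [243 195]
 [240 201]] [[ 531.7 -349.7   15. ]
 [ 508.2 -357.2   15. ]
 [ 529.9 -354.    15. ]] [96.2 97.9 99.6]
extent [ 416.2 -627.3   15. ] [ 689.4 -345.8   15. ]
side [384.6 366.4] [ 328  321  108  103 6233]
[[349 333]
 [347 336]
 [347 337]] [[ 547.  -343.7   15. ]
 [ 538.  -349.3   15. ]
 [ 536.5 -352.    15. ]] [ 97.5  98.3 100.1]
extent [ 414.8 -608.1   15. ] [ 684.1 -338.1   15. ]
```

Call:
{"op": "arm_command", "data": {
  "plan": [
    [[-0.3,-0.3,0,0,0,0,0.7],[-0.7,-0.7,0,0,0,0,0.7],[-1,-1,0,0,0,0,0.7]]
  ]
}}

```text
clock: 0.52
tool_pos: [269.5, 341.8, 231.1]
ee_rot: [0.215, 0.977, -0.0, -0.0]
ft_force: [1.5, 0.0, -0.2]
opening: 0.698
gripper_force: 0.0
```

Call:
{"op": "arm_command", "data": {
  "plan": [
    [[-0.4,-0.4,0,0,0,0,0.7],[-0.8,-0.8,0,0,0,0,0.7],[-1,-1,0,0,0,0,0.7]]
  ]
}}

```text
clock: 0.9
tool_pos: [318.4, 208.7, 231.3]
ee_rot: [0.216, 0.976, -0.0, 0.0]
ft_force: [-0.1, 1.5, -0.2]
opening: 0.699
gripper_force: 0.0
```

Call:
{"op": "arm_command", "data": {
  "plan": [
    [[-0.4,-0.4,0,0,0,0,0.7],[-0.8,-0.8,0,0,0,0,0.7],[-1,-1,0,0,0,0,0.7]]
  ]
}}

```text
clock: 1.27
tool_pos: [367.3, 75.8, 231.3]
ee_rot: [0.216, 0.976, -0.0, 0.0]
ft_force: [1.3, 0.7, -0.2]
opening: 0.699
gripper_force: 0.0
```

Call:
{"op": "arm_command", "data": {
  "plan": [
    [[-0.4,-0.4,0,0,0,0,0.7],[-0.8,-0.8,0,0,0,0,0.7],[-1,-1,0,0,0,0,0.7]]
  ]
}}

```text
clock: 1.65
tool_pos: [416.1, -57.2, 231.2]
ee_rot: [0.216, 0.976, -0.0, 0.0]
ft_force: [0.6, 0.5, -0.5]
opening: 0.7
gripper_force: 0.0
```

Call:
{"op": "arm_command", "data": {
  "plan": [
    [[-0.4,-0.4,0,0,0,0,0.7],[-0.8,-0.8,0,0,0,0,0.7],[-1,-1,0,0,0,0,0.7],[-1,-1,0,0,0,0,0.7]]
  ]
}}

```text
clock: 2.15
tool_pos: [464.4, -189.1, 230.7]
ee_rot: [0.216, 0.976, 0.0, -0.0]
ft_force: [-0.1, 0.6, -0.1]
opening: 0.701
gripper_force: 0.0
```

```bash
cat >> h.py <<'E'
def wristplug(z,name):
    s=sensors.sense(); c=viewer.calibration("wrist"); i=viewer.camera("wrist")[:,:,::-1]; cv2.imwrite(f"pics/{name}.png",i)
    h=cv2.cvtColor(np.ascontiguousarray(i),cv2.COLOR_BGR2HSV); m=((h[...,1]<60)&(h[...,2]>150)).astype(np.uint8)
    n,l,st,ce=cv2.connectedComponentsWithStats(m)
    for k in range(1,n):
        if st[k,4]>150:
            w=onz(c,ce[k],z); print(ce[k],st[k],w,"d",w-s["tool_pos"],"tool",totool(w-s["tool_pos"],s))
E
python3 -c "
from h import *
np.set_printoptions(precision=3,suppress=True)
wristplug(32,'w1')"
```

```text
[528.972 109.978] [ 469   32  133  156 5847] [466.015   3.251  32.   ] d [   1.639  192.392 -198.703] tool [0.797 1.751 1.987]
[616.649 118.569] [603  87  37  66 288] [503.773  75.236  32.   ] d [  39.397  264.377 -198.703] tool [0.759 2.563 1.987]
[259.613 264.735] [244 250  33  30 776] [ 494.723 -261.294   32.   ] d [  30.347  -72.153 -198.703] tool [-0.581 -0.526  1.987]
```

View pics/w1.png

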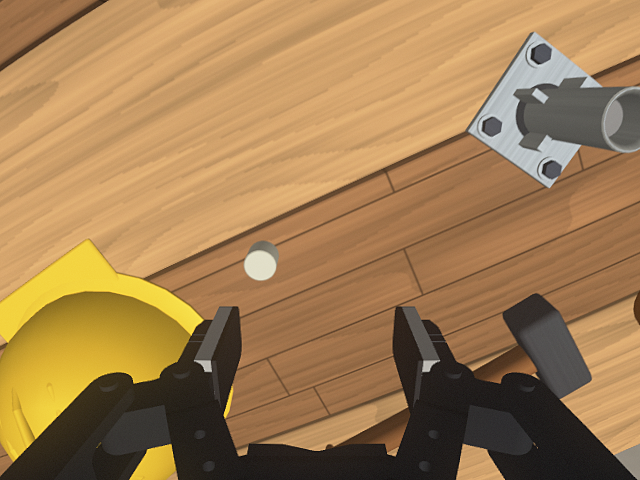

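The wrist view shows the plug top at (260,265), which agrees with the triangulation to 2 mm. The cup is at top right and the hat is clear.

Call:
{"op": "arm_command", "data": {
  "plan": [
    [[-0.4,-0.3,0.2,0,0,0,0.7],[-0.58,-0.53,0.6,0,0,0,0.7],[-0.58,-0.53,1,0,0,0,0.7],[-0.58,-0.53,1,0,0,0,0.7],[-0.58,-0.53,1,0,0,0,0.7]]
  ]
}}

```text
clock: 2.82
tool_pos: [495.1, -259.4, 132.9]
ee_rot: [0.215, 0.977, -0.0, 0.001]
ft_force: [0.4, -0.3, 1.2]
opening: 0.702
gripper_force: 0.0
```

```bash
python3 -c "
from h import *
np.set_printoptions(precision=3,suppress=True)
wristplug(32,'w2')"
```

```text
[626.628  47.181] [ 604    2   36   86 1069] [462.931 -44.566  32.   ] d [ -32.13   214.836 -100.881] tool [1.194 1.816 1.007]
[313.651 240.701] [ 291  219   46   44 1620] [ 495.128 -262.296   32.   ] d [   0.067   -2.894 -100.881] tool [-0.012 -0.026  1.009]
```

Call:
{"op": "arm_command", "data": {
  "plan": [
    [[-0.01,-0.03,0.3,0,0,0,0.7],[-0.01,-0.03,0.7,0,0,0,0.7],[-0.01,-0.03,0.9,0,0,0,0.7],[-0.01,-0.03,1,0,0,0,0.7],[-0.01,-0.03,1,0,0,0,0.7]]
  ]
}}

```text
clock: 3.5
tool_pos: [494.7, -263.2, 32.1]
ee_rot: [0.215, 0.977, -0.0, 0.0]
ft_force: [0.5, -0.2, -0.6]
opening: 0.7
gripper_force: 0.0
```

Call:
{"op": "arm_command", "data": {
  "plan": [
    [[0,0,0.08,0,0,0,0.7],[0,0,0.14,0,0,0,0.7],[0,0,0.14,0,0,0,0.5],[0,0,0.14,0,0,0,0.3],[0,0,0.14,0,0,0,0.1],[0,0,0.14,0,0,0,0.1],[0,0,0.14,0,0,0,0.1]]
  ],
  "force": 40
}}

```text
clock: 4.38
tool_pos: [494.4, -263.2, 17.6]
ee_rot: [0.215, 0.977, -0.0, 0.0]
ft_force: [-1.1, 0.9, 4.4]
opening: 0.33
gripper_force: 39.6
```

Call:
{"op": "arm_command", "data": {
  "plan": [
    [[0,0,-0.2,0,0,0,0.1],[0,0,-0.6,0,0,0,0.1],[0,0,-1,0,0,0,0.1],[0,0,-1,0,0,0,0.1],[0,0,-1,0,0,0,0.1]]
  ]
}}

```text
clock: 5.0
tool_pos: [493.9, -262.9, 116.7]
ee_rot: [0.215, 0.977, 0.0, -0.0]
ft_force: [0.2, 0.1, -0.6]
opening: 0.331
gripper_force: 39.5
```

```bash
python3 -c "
from h import *
np.set_printoptions(precision=3,suppress=True)
wristplug(120,'w3')"
```

```text
[633.986  49.934] [626  32  14  34 211] [ 445.193 -123.021  120.   ] d [-48.664 139.851   3.28 ] tool [ 1.029  1.064 -0.032]
[316.697 339.428] [ 279  306   77   68 4270] [ 499.655 -266.252  120.   ] d [ 5.797 -3.38   3.28 ] tool [-0.067 -0.006 -0.033]
```

View pics/w3.png

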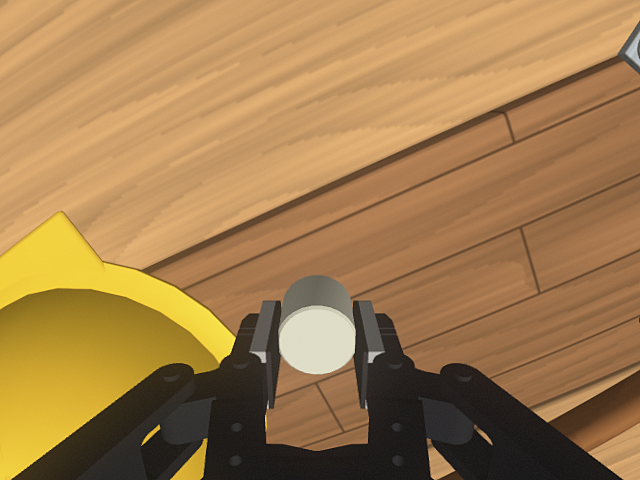

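The wrist view shows the plug held upright between the pads, with its top centred at (317,340). I lift it and carry it towards the cup.

Call:
{"op": "arm_command", "data": {
  "plan": [
    [[0,0,-0.5,0,0,0,0.1],[0.1,0.2,-0.8,0,0,0,0.1],[0.4,0.6,-0.8,0,0,0,0.1],[0.7,1,-0.8,0,0,0,0.1]]
  ]
}}

```text
clock: 5.55
tool_pos: [471.8, -141.7, 196.2]
ee_rot: [0.216, 0.976, 0.0, -0.001]
ft_force: [0.1, 0.2, -0.6]
opening: 0.328
gripper_force: 39.6
```

Call:
{"op": "arm_command", "data": {
  "plan": [
    [[0.3,0.4,0,0,0,0,0.1],[0.5,0.8,0,0,0,0,0.1],[0.5,0.9,0,0,0,0,0.1],[0.5,0.9,0,0,0,0,0.1],[0.5,0.9,0,0,0,0,0.1]]
  ]
}}

```text
clock: 6.18
tool_pos: [465.2, -41.2, 196.8]
ee_rot: [0.216, 0.976, -0.0, -0.0]
ft_force: [0.2, 0.3, -1.0]
opening: 0.33
gripper_force: 39.6
```

```bash
python3 -c "
from h import *
np.set_printoptions(precision=3,suppress=True)
z=sensors.sense()['tool_pos'][2]+14.4;print(z)
wristplug(z,'w4')"
```

```text
211.2452040311669
[392.13  176.881] [ 317  103  163  161 7745] [420.542   5.178 211.245] d [-44.645  46.395  14.4  ] tool [ 0.6    0.233 -0.144]
[316.681 339.502] [ 279  305   77   70 4276] [464.528 -41.591 211.245] d [-0.658 -0.374 14.4  ] tool [ 0.004 -0.006 -0.144]
```

View pics/w4.png

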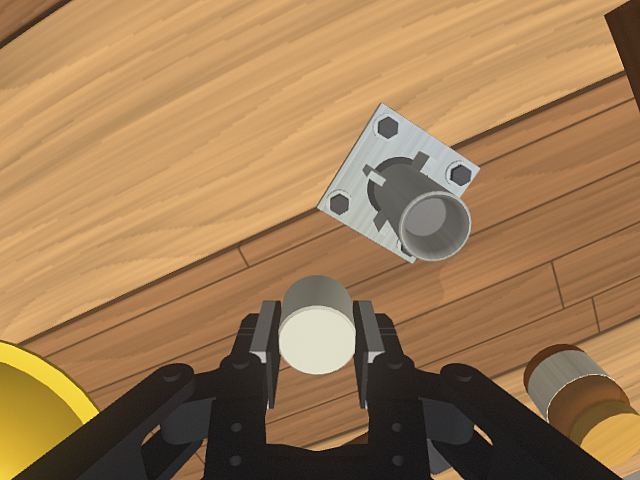

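The cup mouth rim is at about (435,227), 72 px across, and the held plug's top lies on the TCP axis.

```bash
python3 -c "
from h import *
np.set_printoptions(precision=3,suppress=True)
c=viewer.calibration('wrist');s=sensors.sense()
for p in((435,227),(399,227),(471,227),(435,191),(435,262)):
  w=onz(c,p,120);print(w,totool(w-s['tool_pos'],s))"
```

```text
[479.261  25.664 120.   ] [0.154 0.667 0.769]
[470.591   6.897 120.   ] [0.154 0.46  0.769]
[488.046  44.707 120.   ] [0.155 0.876 0.769]
[459.569  32.712 120.   ] [0.362 0.647 0.769]
[499.588  18.492 120.   ] [-0.061  0.687  0.769]
```

Call:
{"op": "arm_command", "data": {
  "plan": [
    [[0.1,0.3,0,0,0,0,0.1],[0.15,0.6,0,0,0,0,0.1],[0.155,0.67,0.2,0,0,0,0.1],[0.155,0.67,0.5,0,0,0,0.1],[0.155,0.67,0.5,0,0,0,0.1],[0.155,0.67,0.5,0,0,0,0.1]]
  ]
}}

```text
clock: 6.98
tool_pos: [479.7, 26.4, 148.1]
ee_rot: [0.216, 0.976, -0.0, 0.0]
ft_force: [0.2, 0.3, 0.5]
opening: 0.332
gripper_force: 39.7
```

Run:
```python
from h import *
print(sensors.sense()["tool_pos"])
w=viewer.camera("wrist")[:,:,::-1]; s=viewer.camera("side")[:,:,::-1]
cv2.imwrite("pics/c5.png",np.hstack([cv2.resize(w[230:430,220:420],(400,400)),cv2.resize(s[185:265,220:300],(400,400),interpolation=cv2.INTER_CUBIC)]))
```

```text
[479.7264115   26.37944938 148.08094751]
```

View pics/c5.png

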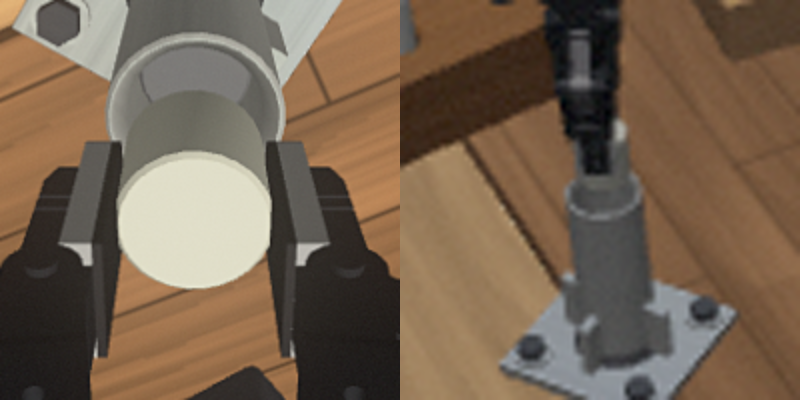

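The held plug is centred over the cup mouth, at x of about 195 for both in the wrist crop. I lower it into the mouth.

Call:
{"op": "arm_command", "data": {
  "plan": [
    [[0,0,0.06,0,0,0,0.1],[0,0,0.12,0,0,0,0.1],[0,0,0.16,0,0,0,0.1],[0,0,0.2,0,0,0,0.1],[0,0,0.2,0,0,0,0.1]]
  ]
}}

```text
clock: 7.7
tool_pos: [479.0, 27.1, 127.0]
ee_rot: [0.215, 0.977, -0.0, -0.0]
ft_force: [0.6, -0.5, 0.0]
opening: 0.326
gripper_force: 39.7
```

Call:
{"op": "arm_command", "data": {
  "plan": [
    [[0,0,0.03,0,0,0,0.1],[0,0,0.06,0,0,0,0.1],[0,0,0.06,0,0,0,0.1]]
  ]
}}

```text
clock: 8.07
tool_pos: [479.1, 27.1, 121.1]
ee_rot: [0.215, 0.977, -0.0, -0.0]
ft_force: [-0.2, 0.7, -0.3]
opening: 0.329
gripper_force: 39.7
```

Call:
{"op": "arm_command", "data": {
  "plan": [
    [[0,0,0,0,0,0,0.45],[0,0,0,0,0,0,0.6],[0,0,-0.1,0,0,0,0.7],[0,0,-0.5,0,0,0,0.7],[0,0,-0.9,0,0,0,0.7],[0,0,-0.9,0,0,0,0.7]]
  ]
}}

```text
clock: 8.82
tool_pos: [481.3, 26.9, 214.7]
ee_rot: [0.215, 0.977, 0.0, 0.003]
ft_force: [-0.0, -0.7, -0.1]
opening: 0.701
gripper_force: 0.0
```

```bash
python3 -c "
from h import *
np.set_printoptions(precision=3,suppress=True)
wristplug(126,'w6')
s=sensors.sense();print(totool(np.array([449.3,280.8,220])-s['tool_pos'],s),s['joints'])
c,d=viewer.calibration('scene'),viewer.calibration('side')
"
```

```text
[314.455 184.349] [ 240  118  153  152 7113] [447.084  40.777 126.   ] d [-34.229  13.891 -88.735] tool [ 0.374 -0.02   0.885]
[313.419 239.721] [ 290  217   48   46 1736] [477.424  26.004 126.   ] d [ -3.889  -0.881 -88.735] tool [ 0.037 -0.026  0.887]
[ 1.348  2.173 -0.072] [-0.096  0.217 -0.303  1.048 -0.     0.338]
```

Call:
{"op": "arm_command", "data": {
  "plan": [
    [[0.2,0.3,-0.1,0,0,0,0.7],[0.4,0.7,-0.2,0,0,0,0.7],[0.6,1,-0.2,0,0,0,0.7]]
  ]
}}

```text
clock: 9.25
tool_pos: [466.6, 144.4, 231.2]
ee_rot: [0.215, 0.977, 0.0, -0.0]
ft_force: [-0.1, 0.2, 0.6]
opening: 0.699
gripper_force: 0.0
```

Call:
{"op": "arm_command", "data": {
  "plan": [
    [[0.2,0.4,0,0,0,0,0.7],[0.3,0.6,0,0,0,0,0.7],[0.3,0.6,0,0,0,0,0.7],[0.3,0.6,0,0,0,0,0.7]]
  ]
}}

```text
clock: 9.75
tool_pos: [464.5, 209.4, 230.8]
ee_rot: [0.215, 0.977, -0.0, -0.0]
ft_force: [0.4, 0.3, -0.1]
opening: 0.697
gripper_force: 0.0
```

Run:
```python
from h import *
np.set_printoptions(precision=3,suppress=True)
s=sensors.sense();c=viewer.calibration("wrist");print(s["tool_pos"])
i=viewer.camera("wrist")[:,:,::-1];cv2.imwrite("pics/w7.png",i)
```

```text
[464.484 209.419 230.755]
```

View pics/w7.png

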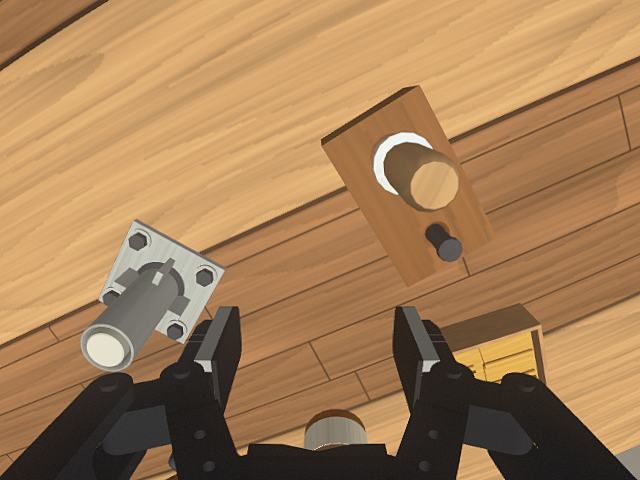

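The white plug sits in the cup mouth at (108,350). The drift's handle top is at about (434.5,186), its collar at about (403,162), and the punch beside it at (450,249).

Run:
```python
from h import *
np.set_printoptions(precision=3,suppress=True)
s=sensors.sense();c=viewer.calibration("wrist")
for p,z in(((434.5,186),179),((403.5,164),106),((410,186),179),((459,186),179),((434,161.5),179),((434,210),179),((374,164),103),((433,164),103),((450,249),99)):
    w=onz(c,p,z);print(z,w,totool(w-s["tool_pos"],s))
```

```text
179 [448.599 279.232 179.   ] [0.44  0.568 0.519]
106 [448.379 278.945 106.   ] [0.441 0.565 1.249]
179 [443.594 268.24  179.   ] [0.439 0.447 0.519]
179 [453.634 290.337 179.   ] [0.441 0.69  0.519]
179 [437.257 283.09  179.   ] [0.559 0.555 0.519]
179 [459.915 274.9   179.   ] [0.319 0.576 0.519]
103 [440.854 261.383 103.   ] [0.435 0.374 1.279]
103 [457.247 297.473 103.   ] [0.438 0.77  1.279]
99 [521.544 288.829  99.   ] [-0.182  0.963  1.318]
```

Call:
{"op": "arm_command", "data": {
  "plan": [
    [[0.2,0.25,0,0,0,0,0.8],[0.44,0.567,0,0,0,0,0.8],[0.44,0.567,0.2,0,0,0,0.8],[0.44,0.567,0.6,0,0,0,0.8],[0.44,0.567,0.9,0,0,0,0.8],[0.44,0.567,0.9,0,0,0,0.8]]
  ]
}}

```text
clock: 10.55
tool_pos: [447.4, 278.4, 139.6]
ee_rot: [0.216, 0.976, -0.001, -0.002]
ft_force: [0.5, -0.2, -0.2]
opening: 0.802
gripper_force: 0.0
```

Call:
{"op": "arm_command", "data": {
  "plan": [
    [[0,0,0.15,0,0,0,0.8],[0,0,0.26,0,0,0,0.8],[0,0,0.26,0,0,0,0.8],[0,0,0.26,0,0,0,0.6],[0,0,0.26,0,0,0,0.45],[0,0,0.26,0,0,0,0.2],[0,0,0.26,0,0,0,0.2],[0,0,0.26,0,0,0,0.2]]
  ],
  "force": 80
}}

```text
clock: 11.55
tool_pos: [449.2, 280.2, 116.0]
ee_rot: [0.215, 0.977, 0.0, 0.0]
ft_force: [-0.7, 0.0, 5.2]
opening: 0.345
gripper_force: 78.6
```

Call:
{"op": "arm_command", "data": {
  "plan": [
    [[0,0,-0.1,0,0,0,0.2],[0,0,-0.4,0,0,0,0.2],[0,0,-0.8,0,0,0,0.2],[0,0,-1,0,0,0,0.2],[0,0,-1,0,0,0,0.2]]
  ]
}}

```text
clock: 12.18
tool_pos: [449.6, 280.4, 216.8]
ee_rot: [0.215, 0.977, 0.001, 0.001]
ft_force: [-0.2, 0.2, -2.4]
opening: 0.338
gripper_force: 79.6
```

Call:
{"op": "arm_command", "data": {
  "plan": [
    [[0,0,-0.2,0,0,0,0.2],[0,0,-0.45,0,0,0,0.2],[0,0,-0.45,0,0,0,0.2],[0,0,-0.45,0,0,0,0.2]]
  ]
}}

```text
clock: 12.68
tool_pos: [448.2, 279.8, 258.7]
ee_rot: [0.215, 0.977, -0.001, -0.001]
ft_force: [-0.1, -0.2, -2.0]
opening: 0.347
gripper_force: 79.6
```

Run:
```python
from h import *
np.set_printoptions(precision=3,suppress=True)
s=sensors.sense();print(s["tool_pos"],s["ft_force"],s["ft_torque"]);print(totool(np.array([479,26.2,260])-s["tool_pos"],s))
ims=[]
for n in("wrist","side","scene"):
    i=viewer.camera(n)[:,:,::-1];cv2.imwrite(f"pics/h_{n}.png",i)
cv2.imwrite("pics/h8.png",cv2.imread("pics/h_wrist.png"))
```

```text
[448.153 279.754 258.742] [-0.081 -0.246 -2.   ] [-0.006  0.03   0.03 ]
[-1.346 -2.171 -0.011]
```

View pics/h8.png

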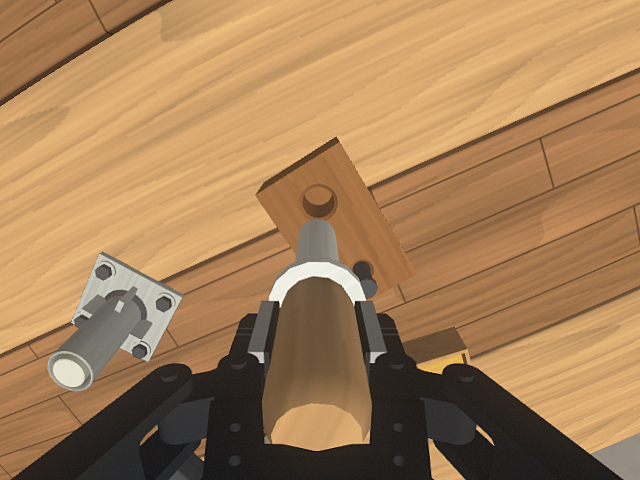

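The wrist view shows the drift held upright, with the shaft end at about (317,225). The emptied hole is at about (319,200) and the white plug is in the cup mouth at (70,372).

Run:
```python
from h import *
np.set_printoptions(precision=2,suppress=True)
s=sensors.sense();c=viewer.calibration("wrist")
i=cv2.imread("pics/h_wrist.png")
print("hole",onz(c,(319,200),60),"plug",onz(c,(70,372),126))
E=np.linalg.inv(c["extrinsics"])
def proj(w):
    p=E[:3,:3]@w+E[:3,3]; return cv2.projectPoints(np.array([[p[0],-p[1],-p[2]]]),np.zeros(3),np.zeros(3),c["intrinsics"],c["D"])[0].ravel()
t=s["tool_pos"]
from scipy.spatial.transform import Rotation as R
M=R.from_quat(s["ee_rot"]).as_matrix()
for l in(106,):
    for u in(-12,0,12): print("tip",u,proj(t+M@[0,u,l]),proj(t+M@[u,0,l]))
h=cv2.cvtColor(i,cv2.COLOR_BGR2HSV)
for y in range(214,262,4): 
    x=np.nonzero(h[y,280:360,1]<60)[0]; print(y,(x.min()+280,x.max()+280) if len(x) else None)
```

```text
hole [446.48 281.65  60.  ] plug [478.15  33.2  126.  ]
tip -12 [299.1  236.39] [317.67 253.79]
tip 0 [317.7 236.4] [317.7 236.4]
tip 12 [336.3  236.42] [317.73 218.49]
214 None
218 None
222 (np.int64(306), np.int64(327))
226 (np.int64(302), np.int64(331))
230 (np.int64(300), np.int64(333))
234 (np.int64(299), np.int64(334))
238 (np.int64(299), np.int64(335))
242 (np.int64(298), np.int64(335))
246 (np.int64(297), np.int64(336))
250 (np.int64(297), np.int64(337))
254 (np.int64(296), np.int64(337))
258 (np.int64(296), np.int64(338))
```

Call:
{"op": "arm_command", "data": {
  "plan": [
    [[-0.15,-0.2,0,0,0,0,0.2],[-0.35,-0.5,0,0,0,0,0.2],[-0.55,-0.8,0,0,0,0,0.2],[-0.65,-1,0,0,0,0,0.2]]
  ]
}}

```text
clock: 13.32
tool_pos: [465.6, 160.5, 259.6]
ee_rot: [0.216, 0.976, -0.0, -0.0]
ft_force: [0.4, 0.2, -2.0]
opening: 0.344
gripper_force: 79.6
```

Call:
{"op": "arm_command", "data": {
  "plan": [
    [[-0.15,-0.3,0,0,0,0,0.2],[-0.35,-0.6,0,0,0,0,0.2],[-0.6,-0.9,0,0,0,0,0.2],[-0.69,-1,0,0,0,0,0.2],[-0.69,-1,0,0,0,0,0.2]]
  ]
}}

```text
clock: 13.95
tool_pos: [486.2, 41.9, 259.8]
ee_rot: [0.216, 0.976, 0.0, -0.0]
ft_force: [-0.1, 0.5, -2.5]
opening: 0.344
gripper_force: 79.6
```

Call:
{"op": "arm_command", "data": {
  "plan": [
    [[0,-0.165,0,0,0,0,0.2],[0,-0.165,0,0,0,0,0.2],[0,-0.165,0,0,0,0,0.2],[0,-0.165,0,0,0,0,0.2]]
  ]
}}

```text
clock: 14.45
tool_pos: [479.4, 27.7, 260.4]
ee_rot: [0.215, 0.977, 0.0, 0.0]
ft_force: [-1.0, -0.0, -1.7]
opening: 0.347
gripper_force: 79.7
```

Run:
```python
from h import *
np.set_printoptions(precision=2,suppress=True)
s=sensors.sense();print(s["tool_pos"],s["ft_force"]);print(totool(np.array([479,26.7,260])-s["tool_pos"],s))
c=viewer.calibration("wrist");i=viewer.camera("wrist")[:,:,::-1].copy();cv2.imwrite("pics/w9.png",i)
h=cv2.cvtColor(i,cv2.COLOR_BGR2HSV)
m=((h[...,1]<60)&(h[...,2]>170)).astype(np.uint8)
n,l,st,ce=cv2.connectedComponentsWithStats(m)
for k in range(1,n):
    if st[k,4]>60: print(ce[k],st[k],onz(c,ce[k],126))
```

```text
[479.38  27.66 260.37] [-1.   -0.04 -1.74]
[-0.   -0.01  0.  ]
[315.79 177.54] [ 249  120  137  127 5380] [448.76  40.39 126.  ]
[313.28 215.69] [295 204  40  31 612] [472.67  27.39 126.  ]
[316.99 279.62] [ 269  262   97   45 1744] [518.67   9.05 126.  ]
[259.   355.74] [250 352  14  11  76] [560.35 -61.72 126.  ]
[374.38 355.73] [370 352  14  11  73] [599.37  22.85 126.  ]
```

Call:
{"op": "arm_command", "data": {
  "plan": [
    [[0,-0.015,0.06,0,0,0,0.2],[0,-0.015,0.15,0,0,0,0.2],[0,-0.015,0.22,0,0,0,0.2],[0,-0.015,0.24,0,0,0,0.2],[0,-0.015,0.25,0,0,0,0.2],[0,-0.015,0.26,0,0,0,0.2],[0,-0.015,0.27,0,0,0,0.2],[0,-0.015,0.27,0,0,0,0.2]]
  ]
}}

```text
clock: 15.5
tool_pos: [478.7, 25.9, 233.3]
ee_rot: [0.215, 0.977, 0.0, 0.0]
ft_force: [-1.8, 0.5, -2.4]
opening: 0.345
gripper_force: 79.7
```

Call:
{"op": "arm_command", "data": {
  "plan": [
    [[0,0,0.01,0,0,0,0.2],[0,0,0.02,0,0,0,0.2],[0,0,0.03,0,0,0,0.2],[0,0,0.04,0,0,0,0.2]]
  ]
}}

```text
clock: 16.0
tool_pos: [478.7, 25.9, 229.2]
ee_rot: [0.215, 0.977, 0.0, 0.0]
ft_force: [-0.2, -0.1, -2.4]
opening: 0.338
gripper_force: 79.7
```

Call:
{"op": "arm_command", "data": {
  "plan": [
    [[0,0,0.01,0,0,0,0.2],[0,0,0.02,0,0,0,0.2],[0,0,0.03,0,0,0,0.2],[0,0,0.04,0,0,0,0.2]]
  ]
}}

```text
clock: 16.5
tool_pos: [478.9, 26.0, 225.5]
ee_rot: [0.215, 0.977, 0.0, 0.0]
ft_force: [-0.1, 1.5, 1.9]
opening: 0.342
gripper_force: 79.9
```

Call:
{"op": "arm_command", "data": {
  "plan": [
    [[0,0,0.02,0,0,0,0.2],[0,0,0.04,0,0,0,0.2],[0,0,0.06,0,0,0,0.2],[0,0,0.08,0,0,0,0.2]]
  ]
}}

```text
clock: 17.0
tool_pos: [478.8, 25.9, 217.2]
ee_rot: [0.215, 0.977, 0.0, 0.0]
ft_force: [0.2, 1.8, 2.8]
opening: 0.345
gripper_force: 80.0
```

Call:
{"op": "arm_command", "data": {
  "plan": [
    [[0,0,0.02,0,0,0,0.2],[0,0,0.04,0,0,0,0.2],[0,0,0.06,0,0,0,0.2],[0,0,0.08,0,0,0,0.2],[0,0,0.1,0,0,0,0.2],[0,0,0.12,0,0,0,0.2]]
  ]
}}

```text
clock: 17.75
tool_pos: [478.7, 25.9, 205.2]
ee_rot: [0.215, 0.977, 0.0, 0.0]
ft_force: [-0.4, 0.1, 2.2]
opening: 0.342
gripper_force: 80.2
```

Sliding drag is about 4 to 5 N, as expected. I carry on with smaller steps.

Call:
{"op": "arm_command", "data": {
  "plan": [
    [[0,0,0.015,0,0,0,0.2],[0,0,0.03,0,0,0,0.2],[0,0,0.045,0,0,0,0.2],[0,0,0.06,0,0,0,0.2],[0,0,0.075,0,0,0,0.2],[0,0,0.09,0,0,0,0.2]]
  ]
}}

```text
clock: 18.5
tool_pos: [478.7, 25.9, 196.2]
ee_rot: [0.215, 0.977, 0.0, 0.0]
ft_force: [0.5, 2.2, 2.2]
opening: 0.345
gripper_force: 80.2
```

Call:
{"op": "arm_command", "data": {
  "plan": [
    [[0,0,0.01,0,0,0,0.2],[0,0,0.02,0,0,0,0.2],[0,0,0.02,0,0,0,0.2]]
  ]
}}

```text
clock: 18.88
tool_pos: [478.5, 25.9, 194.0]
ee_rot: [0.215, 0.977, -0.0, -0.0]
ft_force: [0.7, 0.9, -0.0]
opening: 0.346
gripper_force: 80.1
```

Call:
{"op": "arm_command", "data": {
  "plan": [
    [[0,0,0.005,0,0,0,0.2],[0,0,0.01,0,0,0,0.2]]
  ]
}}

```text
clock: 19.12
tool_pos: [478.7, 25.9, 193.4]
ee_rot: [0.215, 0.977, -0.0, 0.0]
ft_force: [0.7, 1.8, 3.1]
opening: 0.348
gripper_force: 80.1
```

Call:
{"op": "arm_command", "data": {
  "plan": [
    [[0,0,0.005,0,0,0,0.2],[0,0,0.01,0,0,0,0.2]]
  ]
}}

```text
clock: 19.38
tool_pos: [478.7, 25.9, 192.3]
ee_rot: [0.215, 0.977, -0.0, 0.0]
ft_force: [-0.3, 0.6, 3.2]
opening: 0.344
gripper_force: 80.1
```

Call:
{"op": "arm_command", "data": {
  "plan": [
    [[0,0,0.005,0,0,0,0.2],[0,0,0.01,0,0,0,0.2]]
  ]
}}

```text
clock: 19.62
tool_pos: [478.7, 25.9, 191.3]
ee_rot: [0.215, 0.977, -0.0, 0.0]
ft_force: [-0.5, 1.4, 2.7]
opening: 0.344
gripper_force: 80.1
```

Call:
{"op": "arm_command", "data": {
  "plan": [
    [[0,0,0.005,0,0,0,0.2],[0,0,0.01,0,0,0,0.2]]
  ]
}}

```text
clock: 19.88
tool_pos: [478.7, 25.9, 190.3]
ee_rot: [0.215, 0.977, -0.0, -0.0]
ft_force: [-0.7, 1.2, 2.9]
opening: 0.347
gripper_force: 80.1
```

Call:
{"op": "arm_command", "data": {
  "plan": [
    [[0,0,0.005,0,0,0,0.2],[0,0,0.01,0,0,0,0.2]]
  ]
}}

```text
clock: 20.12
tool_pos: [478.7, 25.9, 189.3]
ee_rot: [0.215, 0.977, 0.0, -0.0]
ft_force: [0.2, 1.7, 3.0]
opening: 0.347
gripper_force: 80.1
```

Call:
{"op": "arm_command", "data": {
  "plan": [
    [[0,0,0.005,0,0,0,0.2],[0,0,0.01,0,0,0,0.2]]
  ]
}}

```text
clock: 20.38
tool_pos: [479.0, 25.8, 188.7]
ee_rot: [0.215, 0.977, 0.0, 0.0]
ft_force: [-1.7, 1.7, 9.4]
opening: 0.343
gripper_force: 80.4
```

The force has jumped to about 11.5 N net of the drift's weight, so the plugs have bottomed out. I add a little more and hold.

Call:
{"op": "arm_command", "data": {
  "plan": [
    [[0,0,0.002,0,0,0,0.2],[0,0,0.002,0,0,0,0.2],[0,0,0.002,0,0,0,0.2]]
  ]
}}

```text
clock: 20.75
tool_pos: [479.0, 25.8, 188.7]
ee_rot: [0.215, 0.977, 0.0, 0.0]
ft_force: [-0.7, 0.7, 8.7]
opening: 0.345
gripper_force: 80.4
```

Call:
{"op": "arm_command", "data": {
  "plan": [
    [[0,0,0.002,0,0,0,0.2],[0,0,0.004,0,0,0,0.2],[0,0,0.004,0,0,0,0.2]]
  ]
}}

```text
clock: 21.12
tool_pos: [479.2, 25.8, 188.5]
ee_rot: [0.215, 0.977, 0.0, 0.001]
ft_force: [-2.5, 1.8, 11.0]
opening: 0.348
gripper_force: 80.5
```

Call:
{"op": "arm_command", "data": {
  "plan": [
    [[0,0,0.003,0,0,0,0.2],[0,0,0.005,0,0,0,0.2],[0,0,0.005,0,0,0,0.2],[0,0,0.005,0,0,0,0.2],[0,0,0.005,0,0,0,0.2],[0,0,0.005,0,0,0,0.2],[0,0,0.005,0,0,0,0.2],[0,0,0.005,0,0,0,0.2],[0,0,0.005,0,0,0,0.2],[0,0,0.005,0,0,0,0.2],[0,0,0.005,0,0,0,0.2]]
  ]
}}

```text
clock: 22.5
tool_pos: [479.3, 25.8, 188.3]
ee_rot: [0.215, 0.977, -0.0, 0.001]
ft_force: [-1.4, 1.6, 13.9]
opening: 0.343
gripper_force: 80.9
```

Held for over 1 s at about 16 N net, at a height consistent with the shims. Now I withdraw the drift and carry it back.

Call:
{"op": "arm_command", "data": {
  "plan": [
    [[0,0,-0.05,0,0,0,0.2],[0,0,-0.3,0,0,0,0.2],[0,0,-0.6,0,0,0,0.2],[0,0,-0.73,0,0,0,0.2],[0,0,-0.73,0,0,0,0.2]]
  ]
}}

```text
clock: 23.12
tool_pos: [479.0, 25.7, 260.3]
ee_rot: [0.215, 0.977, -0.0, 0.0]
ft_force: [0.6, 0.4, -1.1]
opening: 0.347
gripper_force: 80.0
```

Call:
{"op": "arm_command", "data": {
  "plan": [
    [[0.15,0.2,0,0,0,0,0.2],[0.35,0.5,0,0,0,0,0.2],[0.55,0.8,0,0,0,0,0.2],[0.65,1,0,0,0,0,0.2]]
  ]
}}

```text
clock: 23.62
tool_pos: [460.6, 145.1, 258.7]
ee_rot: [0.215, 0.977, -0.0, -0.001]
ft_force: [0.7, -0.5, -2.6]
opening: 0.342
gripper_force: 79.8
```

Call:
{"op": "arm_command", "data": {
  "plan": [
    [[0.15,0.3,0,0,0,0,0.2],[0.35,0.6,0,0,0,0,0.2],[0.6,0.9,0,0,0,0,0.2],[0.69,1,0,0,0,0,0.2],[0.69,1,0,0,0,0,0.2]]
  ]
}}

```text
clock: 24.25
tool_pos: [440.6, 263.7, 259.2]
ee_rot: [0.215, 0.977, -0.001, -0.001]
ft_force: [0.5, -0.7, -2.1]
opening: 0.341
gripper_force: 79.8
```

Call:
{"op": "arm_command", "data": {
  "plan": [
    [[0,0.1,0,0,0,0,0.2],[0,0.18,0,0,0,0,0.2],[0,0.18,0,0,0,0,0.2],[0,0.18,0,0,0,0,0.2],[0,0.18,0,0,0,0,0.2]]
  ]
}}

```text
clock: 24.88
tool_pos: [448.7, 279.7, 260.2]
ee_rot: [0.215, 0.977, -0.0, -0.0]
ft_force: [0.2, 0.4, -2.4]
opening: 0.345
gripper_force: 79.8
```

Run:
```python
from h import *
np.set_printoptions(precision=2,suppress=True)
s=sensors.sense();t=s["tool_pos"];c=viewer.calibration("wrist");i=viewer.camera("wrist")[:,:,::-1].copy();cv2.imwrite("pics/w10.png",i)
print(t,s["ee_rot"],s["ft_force"],totool(np.array([449.2,280.2,t[2]])-t,s))
h=cv2.cvtColor(i,cv2.COLOR_BGR2HSV)
for y in(222,226,234,242,250): 
    x=np.nonzero(h[y,280:360,1]<60)[0]; print(y,x.min()+280,x.max()+280)
# hole: compare with picture before the carry
a=cv2.cvtColor(cv2.imread("pics/h_wrist.png"),cv2.COLOR_BGR2GRAY);b=cv2.cvtColor(i,cv2.COLOR_BGR2GRAY)
r=cv2.matchTemplate(b[150:250,250:400],a[180:214,296:342],cv2.TM_CCOEFF_NORMED);_,v,_,p=cv2.minMaxLoc(r);print("hole shift px",v,p[0]+250-296,p[1]+150-180)
# cup: look down the bore in the side/scene views for white
for n,(x0,y0,x1,y1) in(("scene",(365,200,395,230)),("side",(250,212,272,236))):
    k=viewer.camera(n)[:,:,::-1]; cv2.imwrite(f"pics/e_{n}.png",k)
```

```text
[448.73 279.75 260.23] [ 0.22  0.98 -0.   -0.  ] [ 0.21  0.39 -2.39] [-0.    0.01 -0.  ]
222 306 327
226 302 331
234 299 334
242 298 335
250 297 337
hole shift px 0.9830694794654846 -1 -1
```

Call:
{"op": "arm_command", "data": {
  "plan": [
    [[0,0.005,0.2,0,0,0,0.2],[0,0.005,0.5,0,0,0,0.2],[0,0.005,0.75,0,0,0,0.2],[0,0.005,0.85,0,0,0,0.2],[0,0.005,0.9,0,0,0,0.2],[0,0.005,0.95,0,0,0,0.2],[0,0.005,1,0,0,0,0.2],[0,0.005,1,0,0,0,0.2]]
  ]
}}

```text
clock: 26.02
tool_pos: [448.9, 280.5, 160.2]
ee_rot: [0.215, 0.977, -0.0, -0.0]
ft_force: [-0.3, -0.9, -2.5]
opening: 0.342
gripper_force: 79.8
```

Call:
{"op": "arm_command", "data": {
  "plan": [
    [[0,0,0.1,0,0,0,0.2],[0,0,0.2,0,0,0,0.2],[0,0,0.3,0,0,0,0.2],[0,0,0.37,0,0,0,0.2],[0,0,0.41,0,0,0,0.2],[0,0,0.41,0,0,0,0.2]]
  ]
}}

```text
clock: 26.78
tool_pos: [448.9, 280.4, 119.0]
ee_rot: [0.215, 0.977, -0.0, -0.0]
ft_force: [0.1, 0.1, -3.0]
opening: 0.342
gripper_force: 79.8
```

Call:
{"op": "arm_command", "data": {
  "plan": [
    [[0,0,0.015,0,0,0,0.2],[0,0,0.025,0,0,0,0.2],[0,0,0.03,0,0,0,0.2],[0,0,0.03,0,0,0,0.2]]
  ]
}}

```text
clock: 27.28
tool_pos: [449.0, 280.5, 116.2]
ee_rot: [0.215, 0.977, 0.0, 0.0]
ft_force: [-0.3, -0.7, -2.5]
opening: 0.347
gripper_force: 79.8
```

Call:
{"op": "arm_command", "data": {
  "plan": [
    [[0,0,0.01,0,0,0,0.2],[0,0,0.015,0,0,0,0.2],[0,0,0.015,0,0,0,0.2]]
  ]
}}

```text
clock: 27.65
tool_pos: [449.4, 280.5, 115.9]
ee_rot: [0.215, 0.977, 0.0, 0.001]
ft_force: [-2.4, -1.6, 11.5]
opening: 0.345
gripper_force: 81.4
```

On the floor. I release gently and back off.

Call:
{"op": "arm_command", "data": {
  "plan": [
    [[0,0,-0.012,0,0,0,0.2],[0,0,-0.012,0,0,0,0.38],[0,0,-0.012,0,0,0,0.5],[0,0,-0.012,0,0,0,0.8],[0,0,-0.012,0,0,0,0.8],[0,0,-0.2,0,0,0,0.8],[0,0,-0.6,0,0,0,0.8],[0,0,-1,0,0,0,0.8],[0,0,-1,0,0,0,0.8]]
  ]
}}

```text
clock: 28.78
tool_pos: [450.7, 281.3, 217.6]
ee_rot: [0.215, 0.977, 0.002, 0.002]
ft_force: [0.1, 0.0, -0.8]
opening: 0.801
gripper_force: 0.0
```

Call:
{"op": "arm_command", "data": {
  "plan": [
    [[-0.2,-0.3,-0.15,0,0,0,0.8],[-0.5,-0.7,-0.15,0,0,0,0.8],[-0.5,-0.7,-0.15,0,0,0,0.8],[-0.5,-0.7,-0.15,0,0,0,0.8],[-0.5,-0.7,-0.15,0,0,0,0.8]]
  ]
}}

```text
clock: 29.4
tool_pos: [464.5, 196.7, 229.3]
ee_rot: [0.215, 0.977, -0.0, -0.0]
ft_force: [0.7, 0.5, -0.5]
opening: 0.803
gripper_force: 0.0
```

Run:
```python
from h import *
np.set_printoptions(precision=1,suppress=True)
s=sensors.sense();t=s["tool_pos"];c=viewer.calibration("wrist");i=viewer.camera("wrist")[:,:,::-1].copy();cv2.imwrite("pics/w11.png",i)
print(t)
# compare with the picture before grasping (w7), scene view of the drift/rack region, and cup
for n,r in(("scene",(440,210,520,320)),("side",(195,145,262,222))):
    a=cv2.imread(f"pics/{n}0.png");b=viewer.camera(n)[:,:,::-1].copy()
    for nm,(x0,y0,x1,y1) in(("rack",r),("all",(0,0,640,480))):
        d=cv2.absdiff(a,b)[y0:y1,x0:x1].max(2)>40; print(n,nm,d.sum())
    h=cv2.cvtColor(b,cv2.COLOR_BGR2HSV);cx,cy=(380,214) if n=="scene" else (261,223)
    print("mouth",h[cy-4:cy+5:4,cx-4:cx+5:4].reshape(-1,3)[:,2])
h=cv2.cvtColor(i,cv2.COLOR_BGR2HSV);m=((h[...,1]<60)&(h[...,2]>130)).astype(np.uint8)
n,l,st,ce=cv2.connectedComponentsWithStats(m)
for k in range(1,n):
    if st[k,4]>120: print(ce[k],st[k],"z103",onz(c,ce[k],106),"z80",onz(c,ce[k],80))
```

```text
[464.5 196.7 229.3]
scene rack 101
scene all 15056
mouth [124 105 101 115  98  77 173 163  80]
side rack 225
side all 23236
mouth [118  94 120  72  80  79  92  84  89]
[410.3 148.8] [ 392  124   57   63 1002] z103 [440.5 273.9 106. ] z80 [445.5 278.1  80. ]
[174.8 267.5] [ 107  216  129  116 4346] z103 [448.2  91.4 106. ] z80 [453.9  77.7  80. ]
[115.9 341.9] [ 92 319  55  48 715] z103 [482.5  14.7 106. ] z80 [491.7  -6.5  80. ]
[325.7 433.4] [314 415  28  36 570] z103 [632.4 126.9 106. ] z80 [656.2 116.8  80. ]
[357.6 428.9] [339 414  39  30 839] z103 [639.3 153.4 106. ] z80 [663.8 145.8  80. ]
[633.3 457.7] [622 446  18  29 280] z103 [800.5 376.6 106. ] z80 [840.8 390.9  80. ]
```

```bash
python3 -c "
from cell import manip
print(manip.hand_in())"
```

```text
the job is handed in; nothing more can be done
None
```

The job is handed in at about 29 s with no verdict returned: both plugs are pressed home with about 16 N held for over 1 s, the drift is back in its hole with its tip on the floor, and the jar, hammer, hinge box and hard hat were not touched.

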